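# Slide the long slate out over the end of the display step

## Robot

A 6-joint arm with a two-finger parallel gripper is mounted at the origin on the work surface. World frame = base frame: x ahead of the robot, y to its left, z up, the work surface at z = 0. Lengths are in m, angles in degrees, forces in N, time in s.
With the tool pointing down it reaches from about 0.35 to 0.975 m from the base axis. Payload 7.1 kg.
Tool frame: the origin (TCP) lies between the finger pads; the fingertips stand 8 mm ahead of it and the grasp point (between the pads) lies 11 mm behind it; z points along the fingers, y is the line along which they close (so a half turn about z gives the same grasp; the last joint's range is limited). The gripper opens to 88 mm and grips with 3 to 60 N. Pads are 20 mm wide; open, the fingers measure 115 mm over their backs; the gripper's body (75 mm by 178 mm) begins 61 mm behind the grasp point.
Start: joints at [-76.719, 24.242, 93.386, -0, 62.372, -1.089], TCP at [0.155, -0.605, 0.231] pointing down, gripper open.
Joint ranges: [-172.04, 172.04], [-51.8, 120.97], [4.93, 147.93], [-75.15, 255.16], [6.16, 154.13], [-145.62, 145.62]. Speed limits (degrees/s): [136.94, 136.94, 172.46, 180, 180, 180].

## Interface

Orientations are given as [roll, pitch, yaw] about the fixed x, y, z axes, in that order (R = Rz(yaw) Ry(pitch) Rx(roll)).
In Python, from plant import robot, camrig, order, sensors gives the robot as it stands (robot), with the cameras (camrig), the job (order) and the readings (sensors). Calls block until the motion is done:
- robot.reach(position, orientation): joint-space move of the TCP to a pose.
- robot.move_linear(position, orientation=None, v=0.15, threshold=None): straight line of the TCP; orientation=None keeps the orientation; v is the mean speed in m/s. With threshold (N) it stops when the force on the tool has changed by that much, and returns True; else False.
- robot.move_j(angles): joint-space move.
- robot.gripper_to(opening, grasp_force=None): finger opening in m; grasp_force is the grip in N (None keeps the last); returns when the fingers have stopped.
- robot.hold(seconds).
- robot.inverse_kinematics(position, orientation): joint angles nearest the present ones, or None.
- sensors.get_obs(): the state.
- camrig.get_image(name): name is "scene" or "side" or "wrist"; returns the picture (384x512x3 uint8, blue, green, red); there is no depth.
- camrig.calibration(name): a dict with "intrinsics" (3x3 intrinsics, pixels), "rvec" (rotation vector, rad) and "tvec" (3), from world to camera coordinates, as OpenCV has them. Camera axes: x right, y down, z forward; pixel columns grow to the right and rows downward; lengths in m; the calibration is good to about 2 mm. A picture is of the moment at which its call begins: read the wrist's pose just before it. calibration takes no time and is no camera call; for the wrist camera it gives the pose at the moment of the call.
A pose or a line that the arm cannot do raises robot.PlanningError and nothing moves.
- order.job_done(): hands the job in; it is judged then, once.
The state is a dict: "t": time; "qpos": joint angles; "joint_velocities": joint speeds; "effort": joint torques, N m; "tcp_pos": TCP position; "tcp_rot": TCP orientation; "ft_force": force on the tool from outside, world axes, zero at the start; "torque": the same for the moment, N m; "gripper_width": finger opening in m; "grasp_force": force on a finger pad.
Only numpy, scipy, OpenCV 4.12 (cv2) and the standard library are available. Lean on these libraries where they do the work, as an engineer would, in place of code of your own. Each camera call takes 0.05 s, during which the arm holds its last target. There are 200 camera calls.

## Task

Two slates, each with a small round cheese standing on it, lie flat in the two lanes of the wooden display step on the cheese stall. Without picking anything up or touching the cheeses, push the longer slate with the fingertips along its lane until about a third of its length sticks out past the open end of the step, so that somebody can get their fingers under it. It must stay lying flat with its cheese standing on it; leave the shorter slate and everything else on the counter where they are, and move the hand clear.

Things in the scene. Friction and masses are not known exactly. Their poses are not given: they have to be found in the camera images.
- ledge: Fixed wooden step, 184 (its x) by 380 mm (y), deck 60 mm above the counter; origin at the centre of its underside. Three ribs, 8 mm wide and 6 mm high, along y at x = -88, 0, +88 mm form two lanes 80 mm wide (centrelines x = -44, +44). The -y end has a board 25 mm high (inner face y = -180); the +y end (robot's left) is open, clear for 100 mm beyond. Turned up to 0.2 rad.
- ledge_end (a point): Point on the deck's surface at the edge of the open end, in the middle of the step's width (x = 0, y = +190 mm, z = 60 mm of the step); axes parallel to the step's, y pointing out over the edge.
- long_slate: The longer slate, a dark flat stone plate 76 (its x) by 170 (y) by 8 mm, 0.2 to 0.4 kg, in either lane with 2 mm play each side; its y runs along the lane to the open end. Origin at the centre of its underside: back edge at y = -85 mm, leading edge at +85. Slides stiffly on the deck, with dry friction. At least 50 mm of bare lane lies behind it.
- short_slate: The shorter slate, of the same stone, 76 by 120 by 8 mm, 0.2 kg, in the other lane. Origin at the centre of its underside. To be left alone.
- long_cheese: Small round white-wrapped cheese, 60 mm across and 34 mm high, 0.11 kg, standing loose on the longer slate near its middle. Origin at the centre of its underside. It rides along with the slate if that is pushed smoothly.
- short_cheese: The same kind of cheese, standing on the shorter slate.
- jar: Amber glass honey jar with a metal lid, 54 mm across, 65 mm high, standing on the counter close in front of the step. Origin under its centre. To be left alone.
- wedge_near: Cheese wedge 85 by 55 by 36 mm on the counter, close in front of the step. Origin under its middle. To be left alone.
- wedge_left: Cheese wedge 95 by 60 by 40 mm on the counter, to the left, beyond the open end of the step. Origin under its middle. To be left alone.
- wedge_far: Cheese wedge 90 by 50 by 38 mm on the counter, on the far side of the step. Origin under its middle. To be left alone.
- card_reader: White card reader, 75 by 165 by 24 mm, lying on the counter to the right. Origin under its centre. To be left alone.

How it is judged (in metres and radians):
On the way:
1. the long slate is on its way along the lane, lying flat, its end still over the step (distance of long_slate from where it was at the start of the episode above 0.02 m and y of long_slate in the frame of ledge_end below -0.055 m and z of long_slate in the frame of ledge_end below 0.006 m), for 0.05 s.
At the end, for the whole second after the job is handed in: The longer slate is at rest, flat on the deck (within 4 mm, tilt under 0.06 rad, within 0.08 rad of the lane), 45 to 72 mm of it sticking out past the open end, its cheese upright on it; the shorter slate has moved under 12 mm and its cheese under 15 mm (y of long_slate in the frame of ledge_end between -0.04 and -0.013 m and z of long_slate in the frame of ledge_end between -0.004 and 0.004 m and angle between long_slate's own z axis and vertical below 0.06 rad and angle between the y axis of long_slate and the y axis of ledge, either way round below 0.08 rad and linear speed of each of long_slate, long_cheese below 0.01 m/s and angle between long_cheese's own z axis and vertical below 0.15 rad and y of long_cheese in the frame of long_slate between -0.075 and 0.075 m and x of long_cheese in the frame of long_slate between -0.035 and 0.035 m and z of long_cheese in the frame of long_slate between 0.004 and 0.012 m and distance of short_slate from where it was at the start of the episode below 0.012 m and distance of short_cheese from where it was at the start of the episode below 0.015 m); the robot touches nothing.
It fails at once if the long slate is lifted or tipped (z of long_slate in the frame of ledge_end above 0.012 m or angle between long_slate's own z axis and vertical above 0.15 rad or height (world z) of long_slate below 0.045 m).
It fails at once if a cheese on a slate is tipped over, lifted or carried (angle between any of long_cheese, short_cheese's own z axis and vertical above 0.4 rad or z of long_cheese in the frame of long_slate above 0.02 m or z of short_cheese in the frame of short_slate above 0.02 m).
It fails at once if the robot takes hold of or pushes a cheese (contact force between any of the fingers, the arm and long_cheese above 0.5 N or contact force between any of the fingers, the arm and short_cheese above 0.5 N).
It fails at once if the short slate or its cheese is displaced (distance of short_slate from where it was at the start of the episode above 0.012 m or distance of short_cheese from where it was at the start of the episode above 0.015 m).
It fails at once if something else on the counter is displaced (distance of any of jar, wedge_near, wedge_left, wedge_far, card_reader from where it was at the start of the episode above 0.02 m).
It also fails if it takes over 38 s, if anything falls off the work surface, if the arm or the gripper's body presses on something with over 40 N, if the wrist force passes 120 N, or if a joint passes its speed limit or range.

## Working session

There is one attempt and no reset: what is moved stays moved. The work goes in short steps, each a Python script; the robot and the scene stay as the last script left them, time stands still between calls to the robot, and variables do not carry over. Pictures are saved under pics/ and viewed, at most 10 in all, crops included, and the job is handed in when it is done.

```bash
mkdir -p pics
python3 - <<'E'
from plant import robot, camrig, order, sensors
import cv2
for n in("scene","side"):
    cv2.imwrite(f"pics/{n}0.png",cv2.resize(camrig.get_image(n),(800,600),interpolation=cv2.INTER_CUBIC))
    c=camrig.calibration(n);print(n,c)
o=sensors.get_obs();print(o['t'],o['tcp_rot'])
E
```

```text
scene {'intrinsics': array([[375.33735263,   0.        , 253.80603784],
       [  0.        , 375.33735263, 190.39828376],
       [  0.        ,   0.        ,   1.        ]]), 'rvec': array([ 1.58477492,  2.25835306, -0.62084679]), 'tvec': array([ 0.26011794, -0.4029159 ,  1.51741676])}
side {'intrinsics': array([[388.20608781,   0.        , 254.83036518],
       [  0.        , 388.20608781, 191.91822017],
       [  0.        ,   0.        ,   1.        ]]), 'rvec': array([ 0.1350614 , -2.8843044 ,  1.12393182]), 'tvec': array([0.58199868, 0.12639137, 1.3733977 ])}
0.1 [-1.79920766e+02 -1.14904416e-03  1.43695806e+01]
```

View pics/scene0.png

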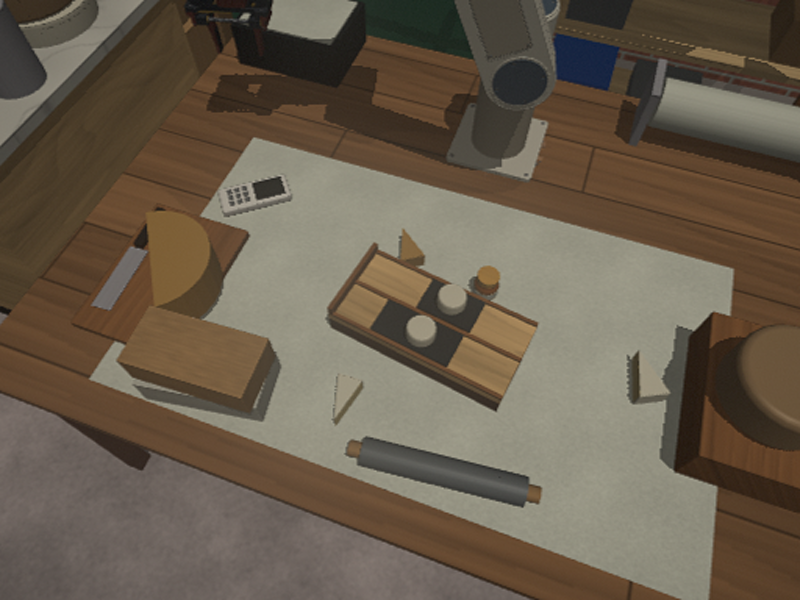

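View pics/side0.png

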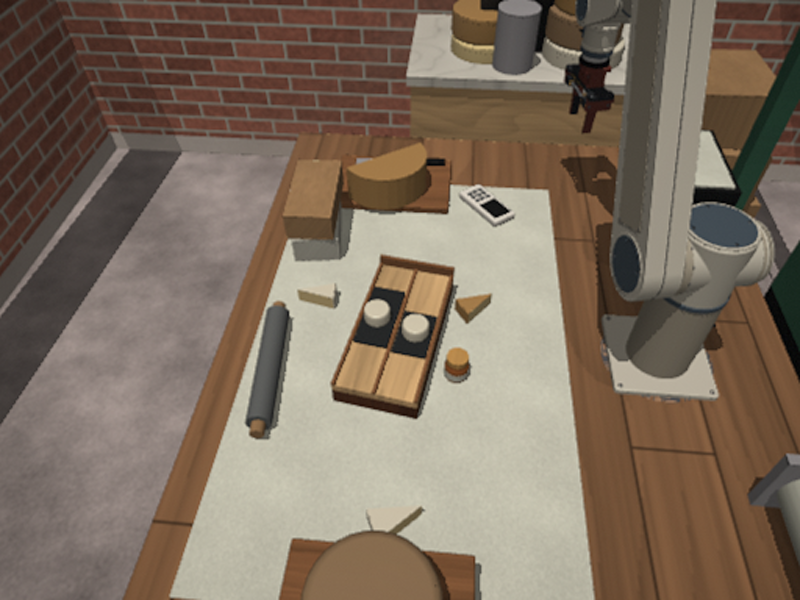

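The long slate is in the far lane (scene: dark plate around (415,332)) and the short one is in the near lane. I'll enlarge both views to fix the step's corners and the slate's edges.

Run:
```python
from plant import robot, camrig, order, sensors
import cv2
for n,(x,y,w,h,s) in dict(scene=(205,150,145,115,5),side=(205,158,95,112,5)).items():
    cv2.imwrite(f"pics/{n}1.png",cv2.convertScaleAbs(cv2.resize(camrig.get_image(n)[y:y+h,x:x+w],None,fx=s,fy=s,interpolation=cv2.INTER_CUBIC),alpha=1.4))
```

```text
(no output)
```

View pics/scene1.png

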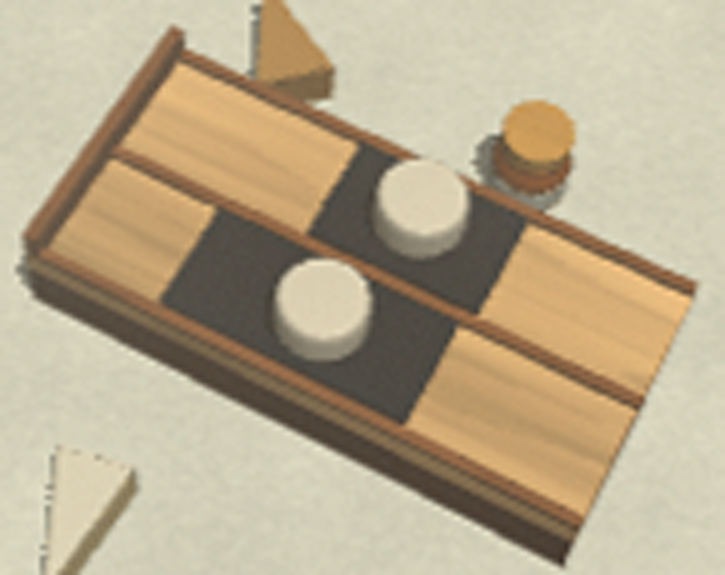

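View pics/side1.png

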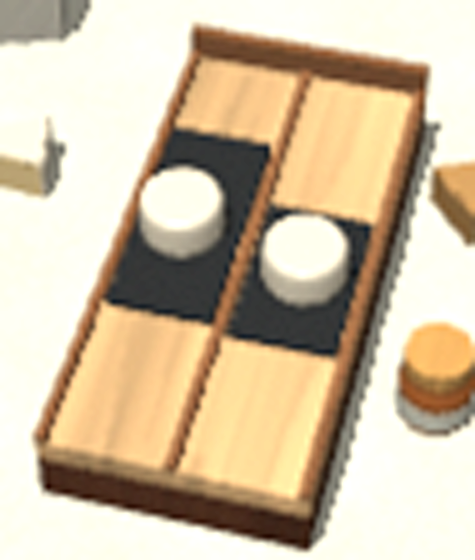

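Scene crop: rear board corners at (178,25) and (25,235), open-end corners at (696,285) and (578,523), slate back edge from (216,207) to (162,300), leading edge from (458,326) to (405,423). Side crop: slate back edge from (175,128) to (272,147), front from (103,303) to (212,322). Next I fit the step pose and slate offset to these.

```bash
cat > fit.py <<'E'
import numpy as np,cv2
from scipy.optimize import least_squares
from plant import robot, camrig, order, sensors
C={n:camrig.calibration(n) for n in("scene","side")}
org=dict(scene=(205,150),side=(205,158))
# cam, crop px, (x,y,z) in step frame ; 's' = y relative to slate centre
P=[("scene",178,25,-.092,-.19,.085,0),("scene",25,235,.092,-.19,.085,0),("scene",696,285,-.092,.19,.066,0),
("scene",642,402,0,.19,.066,0),("scene",578,523,.092,.19,.066,0),("scene",564,566,.092,.19,0,0),
("scene",216,207,.006,-.085,.068,1),("scene",162,300,.082,-.085,.068,1),("scene",458,326,.006,.085,.068,1),("scene",405,423,.082,.085,.068,1),
("side",196,25,.092,-.19,.085,0),("side",430,66,-.092,-.19,.085,0),("side",38,440,.092,.19,.066,0),("side",45,488,.092,.19,0,0),("side",310,548,-.092,.19,0,0),
("side",175,128,.082,-.085,.068,1),("side",272,147,.006,-.085,.068,1),("side",103,303,.082,.085,.068,1),("side",212,322,.006,.085,.068,1)]
def proj(n,W):
    c=C[n];return cv2.projectPoints(np.float64(W).reshape(-1,1,3),c["rvec"],c["tvec"],c["intrinsics"],None)[0].reshape(-1,2)
def w(p,l): 
    c,s=np.cos(p[2]),np.sin(p[2]);return [p[0]+c*l[0]-s*l[1],p[1]+s*l[0]+c*l[1],l[2]]
def f(p):
    r=[]
    for n,u,v,x,y,z,s in P:
        uv=(np.array([u,v])+.5)/5-.5+org[n]
        r.append(proj(n,w(p,(x,y+s*p[3],z)))[0]-uv)
    return np.concatenate(r)
if __name__=="__main__":
    s=least_squares(f,[.6,0,0,0],loss="soft_l1");print(s.x.round(4));print(f(s.x).reshape(-1,2).round(1).tolist())
E
python3 fit.py
```

```text
[ 0.5863  0.0105 -0.1608 -0.0116]
[[-1.3, -0.3], [-0.6, -0.4], [0.8, -0.5], [0.1, -0.4], [0.5, 0.7], [-0.1, 0.1], [1.1, -0.2], [-0.1, -0.3], [1.0, -0.8], [0.6, -0.3], [-0.4, -0.5], [0.1, -0.4], [-0.9, -1.1], [-0.5, 0.7], [-0.1, 0.6], [-0.4, -0.5], [0.1, -0.6], [0.0, -0.8], [-0.3, -0.2]]
```

```bash
cat > h.py <<'E'
import numpy as np
from plant import robot, camrig, order, sensors
p=(.5863,.0105,-.1608)
def W(x,y,z):
    c,s=np.cos(p[2]),np.sin(p[2]);return [p[0]+c*x-s*y,p[1]+s*x+c*y,z]
E
python3 - <<'E'
from h import *
import cv2
S=W(.044,-.127,.22)
c=[]
for k in(90,-90):
    o=[180,0,np.degrees(p[2])+k]
    q=robot.inverse_kinematics(S,o); print(k,q)
    if q is not None:c.append((abs(q[5]),o))
o=min(c)[1]
robot.gripper_to(.03); robot.reach(S,o)
robot.move_linear(W(.044,-.127,.085),v=.1)
hit=robot.move_linear(W(.044,-.127,.058),v=.015,threshold=3)
s=sensors.get_obs();print(hit,s['tcp_pos'],s['ft_force'],s['t'],s['gripper_width'],o)
for n,(x,y,w,h) in dict(side=(205,158,95,112)).items():
    cv2.imwrite("pics/side2.png",cv2.convertScaleAbs(cv2.resize(camrig.get_image(n)[y-40:y+h,x:x+w+30],None,fx=3.9,fy=3.9,interpolation=cv2.INTER_CUBIC),alpha=1.4))
E
```

```text
90 [-1.24095130e+01  2.46268621e+01  9.43390063e+01 -2.54444375e-14
  6.10341316e+01 -3.19635165e+00]
-90 None
True [ 0.60934455 -0.12189685  0.06839458] [-1.44289032  0.66609222  6.64707126] 6.1667 0.0301967705183973 [180, 0, np.float64(80.78683865429636)]
```

View pics/side2.png

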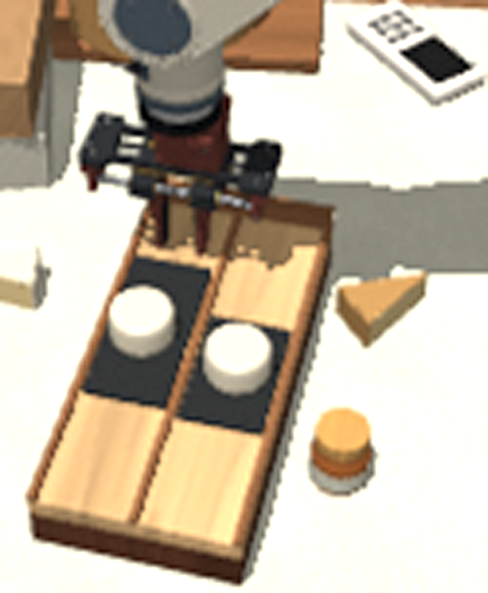

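The tips touched the deck at z = 0.060, as expected. Both fingers, at (160,240) and (203,250), are inside the far lane behind the slate. I'll raise them 2.5 mm and push most of the way.

Run:
```python
from h import *
import cv2
z=.0709
robot.move_linear(W(.044,-.127,z),v=.02)
robot.move_linear(W(.044,.050,z),v=.035)
s=sensors.get_obs();print(s['tcp_pos'],W(.044,.05,z),s['ft_force'],s['t'])
robot.hold(.3)
for n,(x,y,w,h) in dict(scene=(205,150,145,115)).items():
    cv2.imwrite("pics/scene3.png",cv2.convertScaleAbs(cv2.resize(camrig.get_image(n)[y:y+h+5,x:x+w+10],None,fx=5,fy=5,interpolation=cv2.INTER_CUBIC),alpha=1.4))
```

```text
[0.63773595 0.05279724 0.07091266] [np.float64(0.6377377754368376), np.float64(0.05281022640106615), 0.0709] [-0.46652882 -2.55509526  0.02986987] 11.7333
```

View pics/scene3.png

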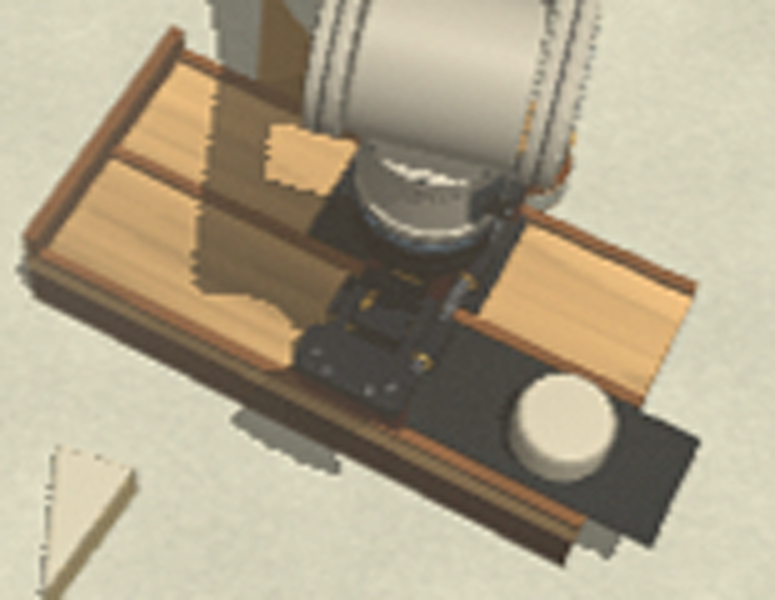

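The slate already overhangs, with leading corners at (700,440) and (653,548). The cheese is still standing on it at (563,425). I'll compute the overhang, then finish the push.

Run:
```python
from fit import *
from h import W
for x,uv in((.006,(700,440)),(.082,(653,548))):
    uv=(np.array(uv)+.5)/5-.5+org["scene"]
    s=least_squares(lambda q:proj("scene",W(q[1],q[0],.068))[0]-uv,[.23,x]);print(s.x.round(4))
```

```text
[0.2299 0.0084]
[0.2315 0.0845]
```

The overhang is 40–41 mm, which matches the expected 40. I'll push 18 mm further, then back off and lift.

Run:
```python
from h import *
import cv2
z=.0709
robot.move_linear(W(.044,.068,z),v=.02)
robot.hold(.2)
robot.move_linear(W(.044,.035,z),v=.03)
robot.move_linear(W(.044,.035,.22),v=.1)
robot.move_linear(W(.044,-.15,.25),v=.15)
s=sensors.get_obs();print(s['ft_force'],s['t'])
n,(x,y,w,h)="scene",(205,150,145,115)
cv2.imwrite("pics/scene4.png",cv2.convertScaleAbs(cv2.resize(camrig.get_image(n)[y:y+h+5,x:x+w+10],None,fx=5,fy=5,interpolation=cv2.INTER_CUBIC),alpha=1.4))
```

```text
[ 0.55219511 -0.69320093  0.22629792] 17.625
```

View pics/scene4.png

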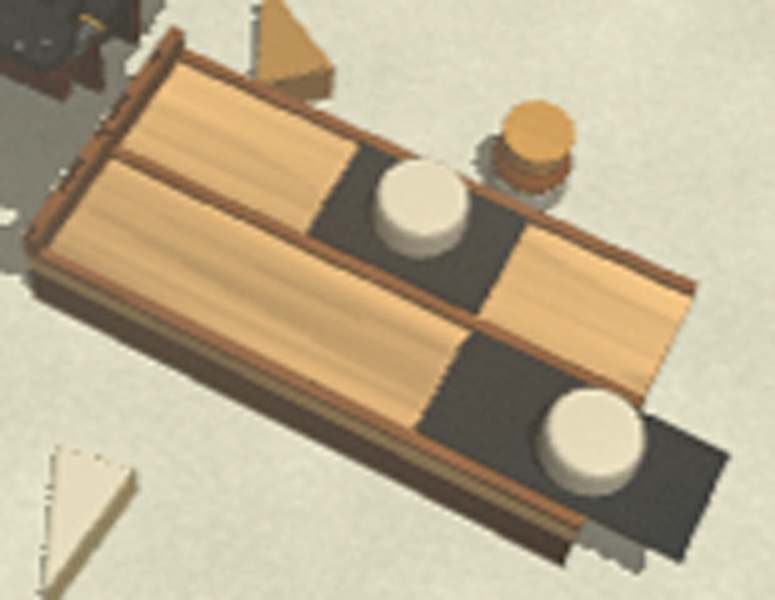

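The slate lies flat with leading corners at (729,457) and (683,562), so the overhang is about 59–61 mm. Its cheese is standing at (592,440), the short slate hasn't moved, and the hand is clear.

```bash
python3 -c "
from plant import robot, camrig, order, sensors
print(order.job_done())"
```

```text
the job is handed in; nothing more can be done
None
```

The job is handed in: the long slate lies flat with about 60 mm past the open end and its cheese standing on it, nothing else visibly moved in the last picture of the step, the hand is clear, and no verdict was shown.

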